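Lock both jokers away in their clip-top tin

TASK

One of the two open clip-top tins already holds a joker tile: put the joker tile lying on the table into that same tin, shut its lid, and swing its wire bail up and over the lid until it snaps past centre and clamps it. Leave the other tin standing open with its round counter inside and its bail down, and do not shove or topple the bell, tea glass, sugar bowl or dice cup.

Things in the scene. Friction and masses are not known exactly. Their poses are not given: they have to be found in the camera images.
- tin_l: The left (robot's left, +y) open-topped tin, fixed to the table; identical to the other. 70 (x) x 110 (y) x 60 (z) mm outside, walls and floor 4 mm. Origin: centre of its underside; own x points from its front (bail side) to its back (lid hinge), own z up.
- lid_l (a joint): Hinged lid of that tin, rad: 0 = flat shut, 1.57 = upright, 1.75-2.1 at the start (leaning back, away from the robot). Hinge axis along the tin's y at tin point (36, 0, 60) mm; plate 72 x 112 x 8 mm reaching forward from the hinge, top at 68 mm when shut. Stiff hinge (0.09 N m friction, lid 0.12 kg): it stays about where it is left until pushed.
- lid_l_edge (a point): Middle of the free edge of that lid, on its outer (upper when shut) face, 72 mm from the hinge axis. The outer face carries two cam ridges, at tin y = +-30 to +-42 mm, tin x = -21 to +15 mm when shut, up to 18 mm above the plate; the strip between them is flat and free to push on.
- bail_l (a joint): Wire bail (hoop) of that tin, rad: 0 = level towards the front, 1.57 = upright, 1.72 = stop, clamped; 0.15-0.6 at the start. Turns about the tin's y at tin point (0, 0, 12) mm; arms at tin y = +-62 mm, 6 mm wire, cross bar 74.5 mm from the pivot, finger loop to 105 mm. Friction (0.05 N m) keeps it where it is left. Swung over before the lid is shut, it is in the lid's way.
- bail_l_grip (a point): Centre of the wooden sleeve (14 mm thick, 40 mm long, along tin y; spins on its wire) of that bail's finger loop, 105 mm from the pivot: grip here. With the lid shut, the wire stretches 2.5 mm over the lid's ridges, crest at 1.57 rad (about 3 N at the sleeve, from 1.36 on), then snaps down beyond 1.65, stays and presses on the lid; the sleeve's centre is then 48 mm above the plate.
- tin_r: The right (-y) open-topped tin, fixed to the table; identical to the other. 70 (x) x 110 (y) x 60 (z) mm outside, walls and floor 4 mm. Origin: centre of its underside; own x points from its front (bail side) to its back (lid hinge), own z up.
- lid_r (a joint): Hinged lid of that tin, rad: 0 = flat shut, 1.57 = upright, 1.75-2.1 at the start (leaning back, away from the robot). Hinge axis along the tin's y at tin point (36, 0, 60) mm; plate 72 x 112 x 8 mm reaching forward from the hinge, top at 68 mm when shut. Stiff hinge (0.09 N m friction, lid 0.12 kg): it stays about where it is left until pushed.
- lid_r_edge (a point): Middle of the free edge of that lid, on its outer (upper when shut) face, 72 mm from the hinge axis. The outer face carries two cam ridges, at tin y = +-30 to +-42 mm, tin x = -21 to +15 mm when shut, up to 18 mm above the plate; the strip between them is flat and free to push on.
- bail_r (a joint): Wire bail (hoop) of that tin, rad: 0 = level towards the front, 1.57 = upright, 1.72 = stop, clamped; 0.15-0.6 at the start. Turns about the tin's y at tin point (0, 0, 12) mm; arms at tin y = +-62 mm, 6 mm wire, cross bar 74.5 mm from the pivot, finger loop to 105 mm. Friction (0.05 N m) keeps it where it is left. Swung over before the lid is shut, it is in the lid's way.
- bail_r_grip (a point): Centre of the wooden sleeve (14 mm thick, 40 mm long, along tin y; spins on its wire) of that bail's finger loop, 105 mm from the pivot: grip here. With the lid shut, the wire stretches 2.5 mm over the lid's ridges, crest at 1.57 rad (about 3 N at the sleeve, from 1.36 on), then snaps down beyond 1.65, stays and presses on the lid; the sleeve's centre is then 48 mm above the plate.
- joker_loose: Bone-white joker tile, 36 (x) x 26 (y) x 10 (z) mm, 20 g, with a round boss 16 mm wide and 3 mm high on its face. Origin: centre of its underside. It lies face up on the table between the tins.
- joker_kept: Bone-white joker tile, 36 (x) x 26 (y) x 10 (z) mm, 20 g, with a round boss 16 mm wide and 3 mm high on its face. Origin: centre of its underside. It lies on the floor of one of the two tins; which one differs from start to start.
- counter: Bone-white round counter, 32 mm across, 10 mm thick, lying on the floor of the tin without the joker. Origin: centre of its underside.
- bell: Pewter hand bell, 56 mm wide, 76 mm high, standing behind the tile, between the tins. Origin: centre of its underside.
- glass: Tulip tea glass, 52 mm wide, 85 mm high, standing left of the left tin. Origin: centre of its underside.
- sugar: Copper sugar bowl, 84 mm wide, 50 mm high, right of the right tin. Origin: centre of its underside.
- dice_cup: Wooden dice cup, 60 mm wide, 80 mm high, at the back in front of the tile rack. Origin: centre of its underside.

How it is judged:
By the outcome, as a careful person would: the job done as asked, in the order asked, and still so for the second after the job is handed in, with the robot touching nothing.
It also fails if it takes over 61 s, if anything falls off the work surface, if the arm or the gripper's body presses on something with over 40 N, if the wrist force passes 120 N, or if a joint passes its speed limit or range.

ROBOT

A 6-joint arm with a two-finger parallel gripper is mounted at the origin on the work surface. World frame = base frame: x ahead of the robot, y to its left, z up, the work surface at z = 0. Lengths are in mm, angles in degrees, forces in N, time in s.
With the tool pointing down it reaches from about 250 to 775 mm from the base axis. Payload 8.9 kg.
Tool frame: the origin (TCP) lies midway between the tips of the shut fingers; the grasp point (between the pads) lies 19 mm behind it; z points along the fingers, y is the line along which they close (so a half turn about z gives the same grasp; the last joint's range is limited). The gripper opens to 85 mm and grips with 20 to 120 N. Pads are 22 mm wide; open, the fingers measure 114 mm over their backs; the gripper's body (76 mm by 85 mm) begins 54 mm behind the grasp point. The pads swing forward as they close: fully open they stand 13 mm farther back than shut.
Start: joints at [-79.429, 16.656, -8.789, 64.555, 0, 82.019], TCP at [167.042, -497.716, 231.305] pointing down, gripper open.
Joint ranges: [-144.48, 144.48], [-52.06, 99.96], [-74.48, 78.29], [-112.23, 115.85], [-86.99, 84.42], [-180, 180]. Speed limits (degrees/s): [127.2, 127.2, 159.86, 180, 180, 180].

INTERFACE

Orientations are given as a 3x3 rotation matrix whose columns are the frame's x, y, z axes.
In Python, from plant import ctrl gives the robot as it stands.
- The arm moves only by the shell command python3 -m handwheel 'ROWS' [OPENING]. ROWS is JSON, a list of rows, each an object of numbers: "x", "y", "z": the shift along the world's x, y, z normalised to -1 to 1, where 1 is 120 mm; "ax", "ay", "az": the turn, a rotation vector about the world's x, y, z normalised to -1 to 1, where 1 is 5 degrees. A call has 1 to 20 rows; each row shifts and turns the commanded pose from where the row before left it; what a row does not reach is not made up. A row lasts 1/10 s, in which the tool goes at most 50 mm and 8.59 degrees, less where a joint would pass 70% of its speed; a pose out of reach is approached as far as the arm can. A call with a number of a shift or a turn outside -1 to 1 is refused whole. A call with a gripper value outside its range is refused whole. OPENING is the opening, from 0 (shut) to 1 (fully open), set as the call begins (- or left out, the last holds). The fingers move at their own pace and stop on an object; the grip force is fixed at half the most. Time passes only in rows, so rows that do not move let the fingers close. It gives the time, the measured TCP pose, the force, the opening and the grip force at its end, in the units of the state.
- ctrl.read_state(): the state, without advancing time (a new reading comes with each control period).
- ctrl.read_camera(name): name is "side" or "top"; returns a dict with "color" (400x640x3 uint8, blue, green, red), "range_z" (400x640 float32, mm along the optical axis (not along the pixel's ray), 0 where there is no reading), "camera_matrix" (3x3 intrinsics, pixels), "distortion" ([k1, k2, p1, p2, k3] as OpenCV has them; the pictures are not rectified), "view" (4x4, takes a point from world to camera coordinates). Camera axes: x right, y up, looking along -z (the intrinsics and any distortion apply to the point x, -y, -z); pixel columns grow to the right and rows downward; lengths in mm; the calibration is good to about 2 mm. A picture is of the moment at which its call begins.
- ctrl.hand_in(): hands the job in; it is judged then, once.
The state is a dict: "t": time; "q": joint angles; "joint_vel": joint speeds; "joint_efforts": joint torques, N m; "tcp_pos": TCP position; "orientation": TCP orientation; "ft_force": force on the tool from outside, world axes, zero at the start; "torque": the same for the moment, N m; "opening": opening from 0.0 (shut) to 1.0 (fully open); "finger_force": force on a finger pad.
Only numpy, scipy, OpenCV 4.12 (cv2) and the standard library are available. Lean on these libraries where they do the work, as an engineer would, in place of code of your own. Each camera call takes 0.05 s, during which the arm holds its last target. There are 200 camera calls.

## Working session

There is one attempt and no reset: what is moved stays moved. The work goes in short steps, Python scripts to look and compute and a shell command to move; the robot and the scene stay as the last step left them, time stands still between calls to the robot, and variables do not carry over. Pictures are saved under pics/ and viewed, at most 10 in all, crops included, and the job is handed in when it is done.

```bash
ls; mkdir -p pics
cat > h.py <<'E'
import numpy as np, cv2
from plant import ctrl
def pts(c):
    K=np.array(c["camera_matrix"]);V=np.array(c["view"]);z=c["range_z"];h,w=z.shape
    u,v=np.meshgrid(np.arange(w),np.arange(h))
    p=cv2.undistortPoints(np.stack([u,v],-1).reshape(-1,1,2).astype(np.float64),K,np.array(c["distortion"])).reshape(h,w,2)
    P=np.stack([p[...,0]*z,-p[...,1]*z,-z],-1)
    W=(P-V[:3,3])@V[:3,:3]
    W[z<=0]=np.nan
    return W
E
python3 - <<'E'
from h import *
s=ctrl.read_state();print(s)
for n in("top","side"):
    c=ctrl.read_camera(n);cv2.imwrite(f"pics/{n}0.png",c["color"]);np.savez(f"{n}0.npz",W=pts(c),c=c["color"])
    V=np.array(c["view"]);print(n,-V[:3,:3].T@V[:3,3],c["camera_matrix"],c["distortion"])
E
```

```text
pics
{'t': 0.0, 'q': array([-7.94288141e+01,  1.66889336e+01, -8.83080871e+00,  6.45543845e+01,
        2.76063698e-03,  8.20181205e+01]), 'joint_vel': array([ 0.09078647, -0.00192218,  0.02143754, -0.11434121,  0.04605018,
       -0.06557707]), 'joint_efforts': array([ 1.41677541e-03, -5.37140679e+01,  3.31374657e+01,  1.59530510e-02,
       -8.14469627e-05, -2.22622390e-05]), 'tcp_pos': array([ 166.97970331, -497.28309333,  230.7339518 ]), 'orientation': array([[ 9.48029404e-01,  3.18182674e-01, -1.89984314e-04],
       [ 3.18182649e-01, -9.48028566e-01,  1.28063821e-03],
       [ 2.27366334e-04, -1.27453239e-03, -9.99999162e-01]]), 'ft_force': array([-0.06886503,  0.2637443 ,  0.275495  ]), 'torque': array([ 0.02356555, -0.00793519, -0.02221686]), 'finger_force': 0.0, 'opening': 0.9963442092790281}
top [ 480.81008777   11.98082297 1028.14094128] [[419.40969435   0.         320.44426986]
 [  0.         419.40969435 205.33610808]
 [  0.           0.           1.        ]] [-0.0387272  0.         0.         0.         0.       ]
side [507.88578305 691.64798172 915.16064191] [[394.70084655   0.         320.49307072]
 [  0.         394.70084655 209.94556811]
 [  0.           0.           1.        ]] [-0.08409706  0.          0.          0.          0.        ]
```

View pics/top0.png

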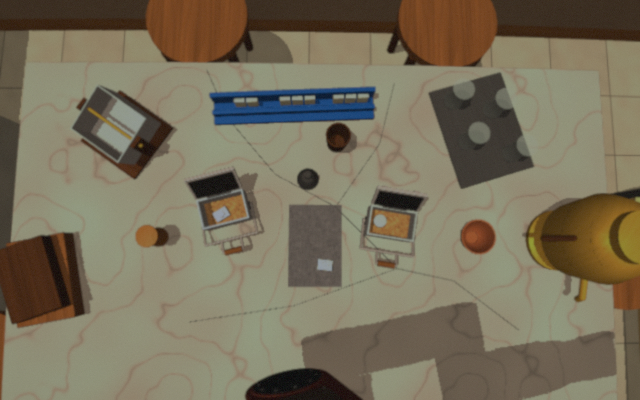

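View pics/side0.png

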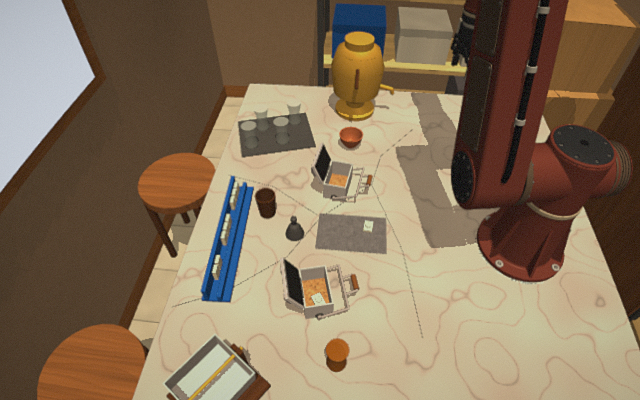

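The top view shows the kept joker (a rectangle) in the left tin at about (221,214), the round counter in the right tin at (381,221), and the loose tile at (325,265). The target is tin_l. Its sleeve is at about (234,250), and the bell is at (308,179).

```bash
cat > m.py <<'E'
from h import *
d=np.load("top0.npz");W=d["W"];c=d["c"].astype(int)
cv2.imwrite("pics/crop0.png",cv2.resize(d["c"][150:280,130:360],None,fx=3.4,fy=3.4,interpolation=cv2.INTER_CUBIC))
def comp(mask,roi,name):
    m=np.zeros(mask.shape,np.uint8);y0,y1,x0,x1=roi;m[y0:y1,x0:x1]=mask[y0:y1,x0:x1]
    n,l,st,ce=cv2.connectedComponentsWithStats(m)
    i=1+np.argmax(st[1:,4]);k=l==i;P=W[k];P=P[~np.isnan(P[:,0])]
    r=cv2.minAreaRect(P[:,:2].astype(np.float32))
    print(name,st[i],"c",np.median(P,0).round(1),"rect",np.round(r[0],1),np.round(r[1],1),round(r[2],1),"z",np.percentile(P[:,2],[5,95]).round(1))
    return P
white=c.min(2)>150
comp(white,(255,278,312,340),"loose")
comp(white,(203,225,208,236),"kept")
Z=W[...,2]
tin=(Z>50)&(Z<66);
for n,roi in(("rimL",(165,255,190,262)),("rimR",(185,255,360,425))):
    P=comp(tin,roi,n)
hsv=cv2.cvtColor(d["c"],cv2.COLOR_BGR2HSV)
wood=(hsv[...,0]<14)&(hsv[...,1]>120)
comp(wood,(240,258,220,248),"sleeveL")
comp(wood,(256,270,372,400),"sleeveR")
comp(Z>20,(165,195,290,322),"bell");comp(Z>20,(220,255,130,172),"glass")
comp(Z>68,(160,215,180,262),"lidL")
comp((Z>20),(120,155,320,355),"cup")
print("table z",np.nanmedian(Z[280:300,200:280]))
E
python3 m.py
```

```text
Traceback (most recent call last):
  File "m.py", line 12, in <module>
    comp(white,(255,278,312,340),"loose")
    ~~~~^^^^^^^^^^^^^^^^^^^^^^^^^^^^^^^^^
  File "m.py", line 7, in comp
    i=1+np.argmax(st[1:,4]);k=l==i;P=W[k];P=P[~np.isnan(P[:,0])]
        ~~~~~~~~~^^^^^^^^^^
ValueError: attempt to get argmax of an empty sequence
```

View pics/crop0.png

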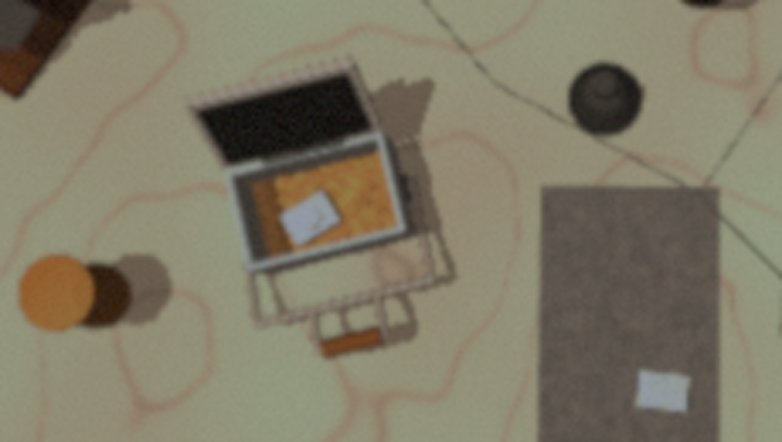

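The crop confirms the rectangular tile in the left tin, with its lid leaning back and its bail out front. The sleeve is at crop (352,342) and the loose tile at crop (662,391). The image is dim, so I'll adjust the thresholds.

```bash
sed -i 's/^white=.*/print(c[265,325],c[214,221],c[250,234]);white=(c.min(2)>c[265,325].min()-25)/' m.py; sed -i 's/    i=1+np/    if n<2: print(name,"none");return\n    i=1+np/' m.py
cat >> m.py <<'E'
# tin L frame: rim outline
m=(tin)&(W[...,0]>0); 
for n,k in(("Z histo L",W[165:255,190:262]),):
    print(np.nanpercentile(k[...,2],[1,25,50,75,99]))
np.set_printoptions(linewidth=250)
print(Z[165:258:3,185:265:4].round(0).astype(int))
E
python3 m.py
```

```text
[156 151 143] [164 153 146] [ 35  68 113]
loose [317 259  16  12 151] c [437.6 -21.   10.3] rect [438.4 -22. ] [34.2 24.7] 83.7 z [ 7.6 14.3]
kept [213 207  16  15 149] c [558.5 229.6  14. ] rect [559.4 230.2] [25.6 35.1] 33.3 z [11.3 17.9]
rimL [194 185  56  45 403] c [578.5 222.2  59.2] rect [570.3 218.1] [ 77.6 112.4] 14.9 z [52.3 62.9]
rimR [366 201  53  41 352] c [ 544.5 -180.6   59.2] rect [ 539.7 -176.6] [112.9  77.4] 79.6 z [52.3 62.9]
sleeveL [225 247  17   8  69] c [472.4 190.1  54. ] rect [472.1 190.8] [10.7 38.4] 14.2 z [51.3 56.8]
sleeveR [378 261  17   7  75] c [ 442.4 -160.1   59.9] rect [ 442.8 -161.5] [38.4 10.6] 80.8 z [56.7 62.8]
bell [299 169  18  18 258] c [643.6  19.3  36.2] rect [648.3  20.4] [42.2 41.3] 0.6 z [22.1 73.8]
glass [135 225  31  23 555] c [502.3 374.8  83.7] rect [501.9 380.2] [49.7 51.3] 38.7 z [26.5 86.7]
lidL [ 184  167   57   32 1117] c [622.3 230.6 102.2] rect [622.2 231.8] [ 42.2 112.6] 14.8 z [ 71.5 121.5]
cup [326 123  25  29 398] c [751.8 -51.   64.6] rect [739.3 -49.9] [58.7 55.9] 0.0 z [26.6 81.2]
table z -0.3032809886830843
[ -4.5466661
[... 12641 characters left out ...]
             55                   52                   -1                    0                    1                   -2                    1                   -1]
 [                   3                    3                    0                    1                    0                   -3                   -3                   -3                    3                    1                   53
                    -2                   -2                    0                    0                    0                    1                    2                    4                   -2]]m.py:32: RuntimeWarning: invalid value encountered in cast
  print(Z[165:258:3,185:265:4].round(0).astype(int))
```

```bash
python3 -m handwheel '[{"x":0.174,"y":0.305,"az":1},{"x":0.174,"y":0.305,"az":1},{"x":0.174,"y":0.305,"az":1},{"x":0.174,"y":0.305,"az":1},{"x":0.174,"y":0.305,"az":1},{"x":0.174,"y":0.305,"az":1},{"x":0.174,"y":0.305,"az":1},{"x":0.174,"y":0.305,"az":1},{"x":0.174,"y":0.305,"az":1},{"x":0.174,"y":0.305,"az":1},{"x":0.174,"y":0.305,"az":1},{"x":0.174,"y":0.305,"az":1},{"x":0.174,"y":0.305,"az":1},{},{}]' 0.6
```

```text
schema error: expected keys x, y, z, ax, ay, az
```

```bash
python3 -m handwheel '[{"x":0.174,"y":0.305,"z":0,"ax":0,"ay":0,"az":1},{"x":0.174,"y":0.305,"z":0,"ax":0,"ay":0,"az":1},{"x":0.174,"y":0.305,"z":0,"ax":0,"ay":0,"az":1},{"x":0.174,"y":0.305,"z":0,"ax":0,"ay":0,"az":1},{"x":0.174,"y":0.305,"z":0,"ax":0,"ay":0,"az":1},{"x":0.174,"y":0.305,"z":0,"ax":0,"ay":0,"az":1},{"x":0.174,"y":0.305,"z":0,"ax":0,"ay":0,"az":1},{"x":0.174,"y":0.305,"z":0,"ax":0,"ay":0,"az":1},{"x":0.174,"y":0.305,"z":0,"ax":0,"ay":0,"az":1},{"x":0.174,"y":0.305,"z":0,"ax":0,"ay":0,"az":1},{"x":0.174,"y":0.305,"z":0,"ax":0,"ay":0,"az":1},{"x":0.174,"y":0.305,"z":0,"ax":0,"ay":0,"az":1},{"x":0.174,"y":0.305,"z":0,"ax":0,"ay":0,"az":1},{"x":0,"y":0,"z":0,"ax":0,"ay":0,"az":0},{"x":0,"y":0,"z":0,"ax":0,"ay":0,"az":0}]' 0.6; python3 -c "
from h import *
s=ctrl.read_state();R=s['orientation'];print(s['tcp_pos'],np.degrees(np.arctan2(R[1,1],R[0,1])),R[:,2],s['q'],s['t'])"
```

```text
t: 1.6
tcp_pos: [438.3, -21.1, 231.0]
orientation: [[0.11, 0.994, -0.001], [0.994, -0.11, -0.0], [-0.0, -0.001, -1.0]]
ft_force: [0.2, -0.7, -0.7]
opening: 0.599
finger_force: 0.0
[438.32639224 -21.12642196 230.95497354] -6.3327699313714305 [-9.84437872e-04 -8.96341062e-05 -9.99999511e-01] [-1.23090381e+01  7.33324148e+00 -2.08251162e+01  6.18956550e+01
 -1.70420854e-02  8.40237344e+01] 1.6
```

```bash
python3 -m handwheel '[{"x":0,"y":0,"z":-0.3,"ax":0,"ay":0,"az":0},{"x":0,"y":0,"z":-0.4,"ax":0,"ay":0,"az":0},{"x":0,"y":0,"z":-0.4,"ax":0,"ay":0,"az":0},{"x":0,"y":0,"z":-0.4,"ax":0,"ay":0,"az":0},{"x":0,"y":0,"z":-0.25,"ax":0,"ay":0,"az":0},{"x":0,"y":0,"z":-0.13,"ax":0,"ay":0,"az":0},{"x":0,"y":0,"z":0,"ax":0,"ay":0,"az":0},{"x":0,"y":0,"z":0,"ax":0,"ay":0,"az":0}]' && python3 -m handwheel '[{"x":0,"y":0,"z":0,"ax":0,"ay":0,"az":0},{"x":0,"y":0,"z":0,"ax":0,"ay":0,"az":0},{"x":0,"y":0,"z":0,"ax":0,"ay":0,"az":0},{"x":0,"y":0,"z":0,"ax":0,"ay":0,"az":0},{"x":0,"y":0,"z":0,"ax":0,"ay":0,"az":0},{"x":0,"y":0,"z":0,"ax":0,"ay":0,"az":0},{"x":0,"y":0,"z":0,"ax":0,"ay":0,"az":0},{"x":0,"y":0,"z":0,"ax":0,"ay":0,"az":0}]' 0.1
```

```text
t: 2.4
tcp_pos: [438.2, -22.8, 6.1]
orientation: [[0.114, 0.993, -0.0], [0.993, -0.114, -0.0], [-0.0, -0.0, -1.0]]
ft_force: [0.7, -0.8, 0.7]
opening: 0.602
finger_force: 0.0
t: 3.2
tcp_pos: [439.5, -22.4, 7.1]
orientation: [[0.112, 0.994, 0.002], [0.994, -0.112, -0.001], [-0.001, 0.002, -1.0]]
ft_force: [-2.7, -0.7, 10.6]
opening: 0.271
finger_force: 58.3
```

```bash
python3 -m handwheel '[{"x":0,"y":0,"z":0.4,"ax":0,"ay":0,"az":0},{"x":0,"y":0,"z":0.4,"ax":0,"ay":0,"az":1},{"x":0,"y":0,"z":0.4,"ax":0,"ay":0,"az":1},{"x":0.065,"y":0.109,"z":0,"ax":0,"ay":0,"az":1},{"x":0.065,"y":0.109,"z":0,"ax":0,"ay":0,"az":1},{"x":0.065,"y":0.109,"z":0,"ax":0,"ay":0,"az":1},{"x":0.065,"y":0.109,"z":0,"ax":0,"ay":0,"az":1},{"x":0.065,"y":0.109,"z":0,"ax":0,"ay":0,"az":1},{"x":0.065,"y":0.109,"z":0,"ax":0,"ay":0,"az":1},{"x":0.065,"y":0.109,"z":0,"ax":0,"ay":0,"az":1},{"x":0.065,"y":0.109,"z":0,"ax":0,"ay":0,"az":1},{"x":0.065,"y":0.109,"z":0,"ax":0,"ay":0,"az":1},{"x":0.065,"y":0.109,"z":0,"ax":0,"ay":0,"az":1},{"x":0.065,"y":0.109,"z":0,"ax":0,"ay":0,"az":1},{"x":0.065,"y":0.109,"z":0,"ax":0,"ay":0,"az":1},{"x":0.065,"y":0.109,"z":0,"ax":0,"ay":0,"az":1},{"x":0.065,"y":0.109,"z":0,"ax":0,"ay":0,"az":1},{"x":0.065,"y":0.109,"z":0,"ax":0,"ay":0,"az":1},{"x":0.065,"y":0.109,"z":0,"ax":0,"ay":0,"az":1},{"x":0.065,"y":0.109,"z":0,"ax":0,"ay":0,"az":1}]' && python3 -m handwheel '[{"x":0,"y":0,"z":0,"ax":0,"ay":0,"az":1},{"x":0,"y":0,"z":0,"ax":0,"ay":0,"az":1},{"x":0,"y":0,"z":0,"ax":0,"ay":0,"az":1},{"x":0,"y":0,"z":0,"ax":0,"ay":0,"az":0.26},{"x":0,"y":0,"z":0,"ax":0,"ay":0,"az":0},{"x":0,"y":0,"z":0,"ax":0,"ay":0,"az":0}]'; python3 -c "
from h import *
c=ctrl.read_camera('side');cv2.imwrite('pics/s1.png',cv2.resize(c['color'][170:370,230:460],None,fx=3,fy=3))"
```

```text
t: 5.2
tcp_pos: [571.5, 201.0, 150.6]
orientation: [[-1.0, 0.022, 0.001], [0.022, 1.0, 0.0], [-0.001, 0.0, -1.0]]
ft_force: [-0.1, -0.6, -0.3]
opening: 0.268
finger_force: 58.9
t: 5.8
tcp_pos: [571.1, 200.4, 150.1]
orientation: [[-0.967, -0.254, 0.0], [-0.254, 0.967, 0.0], [-0.0, 0.0, -1.0]]
ft_force: [0.1, 0.0, -0.3]
opening: 0.273
finger_force: 58.9
```

View pics/s1.png

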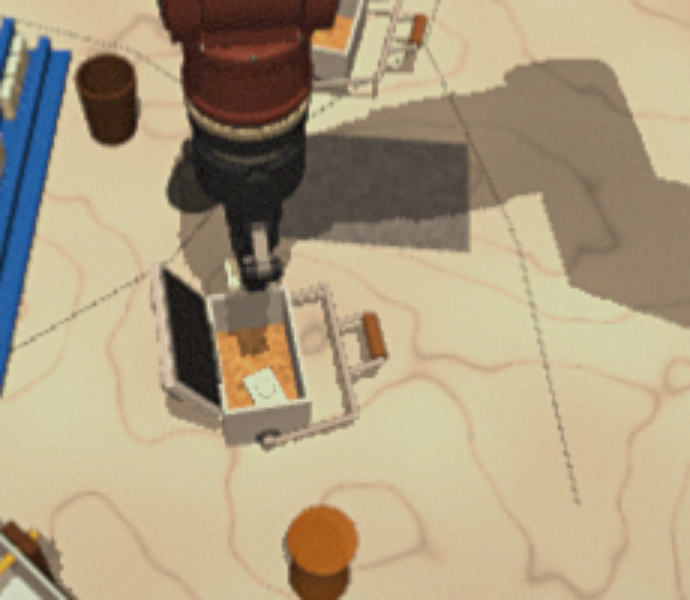

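The tile is held over the tin (a white edge shows at crop (235,270)), and the kept joker and bail are unchanged. I'll lower it and release.

```bash
python3 -m handwheel '[{"x":0,"y":0,"z":-0.3,"ax":0,"ay":0,"az":0},{"x":0,"y":0,"z":-0.3,"ax":0,"ay":0,"az":0},{"x":0,"y":0,"z":-0.2,"ax":0,"ay":0,"az":0},{"x":0,"y":0,"z":-0.12,"ax":0,"ay":0,"az":0},{"x":0,"y":0,"z":0,"ax":0,"ay":0,"az":0},{"x":0,"y":0,"z":0,"ax":0,"ay":0,"az":0}]' && python3 -m handwheel '[{"x":0,"y":0,"z":0,"ax":0,"ay":0,"az":0},{"x":0,"y":0,"z":0,"ax":0,"ay":0,"az":0},{"x":0,"y":0,"z":0,"ax":0,"ay":0,"az":0},{"x":0,"y":0,"z":0,"ax":0,"ay":0,"az":0}]' 0.35 && python3 -m handwheel '[{"x":0,"y":0,"z":0.3,"ax":0,"ay":0,"az":0},{"x":0,"y":0,"z":0.4,"ax":0,"ay":0,"az":0},{"x":0,"y":0,"z":0.4,"ax":0,"ay":0,"az":0},{"x":0,"y":0,"z":0,"ax":0,"ay":0,"az":0}]'; python3 -c "
from h import *
c=ctrl.read_camera('side');cv2.imwrite('pics/s2.png',cv2.resize(c['color'][170:370,230:460],None,fx=3,fy=3))
d=np.load('top0.npz');W=d['W']
for v in (123,118,112):print([W[v,u].round() for u in(230,250,300)])"
```

```text
t: 6.45
tcp_pos: [571.3, 200.5, 39.7]
orientation: [[-0.967, -0.256, 0.0], [-0.256, 0.967, -0.0], [-0.0, -0.0, -1.0]]
ft_force: [0.1, 0.4, -0.7]
opening: 0.269
finger_force: 58.9
t: 6.85
tcp_pos: [571.4, 200.5, 39.8]
orientation: [[-0.967, -0.256, 0.001], [-0.256, 0.967, 0.0], [-0.001, -0.0, -1.0]]
ft_force: [0.4, 0.1, -0.0]
opening: 0.347
finger_force: 0.0
t: 7.25
tcp_pos: [574.8, 201.3, 178.4]
orientation: [[-0.967, -0.256, 0.011], [-0.256, 0.967, 0.002], [-0.011, -0.0, -1.0]]
ft_force: [0.5, -0.7, 0.3]
opening: 0.35
finger_force: 0.0
[array([786., 215.,   7.]), array([787., 165.,   8.]), array([791.,  41.,  -2.])]
[array([798., 215.,  10.]), array([798., 164.,  13.]), array([800.,  40.,  10.])]
[array([806., 210.,  34.]), array([806., 162.,  34.]), array([813.,  40.,  18.])]
```

View pics/s2.png

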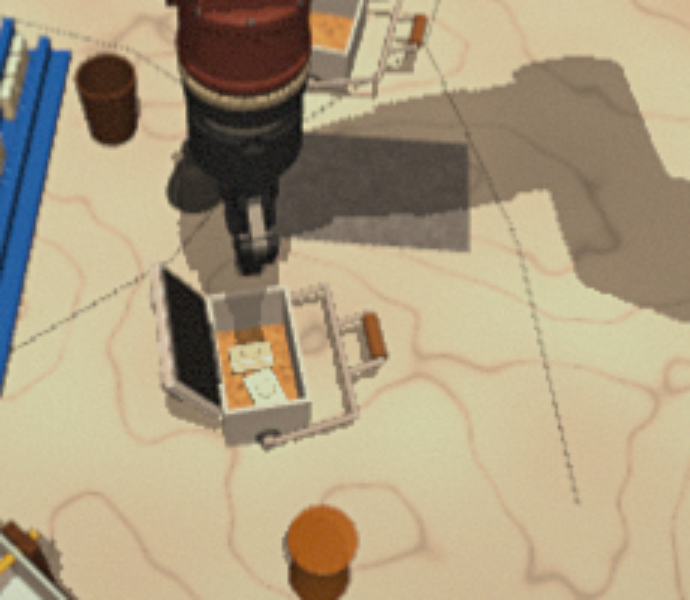

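Both tiles lie flat in the tin. Next I'll shut the gripper and go behind the lid.

```bash
python3 -m handwheel '[{"x":0,"y":0,"z":0,"ax":0,"ay":0,"az":0},{"x":0.1,"y":0.043,"z":0,"ax":0,"ay":0,"az":0},{"x":0.2,"y":0.087,"z":0,"ax":0,"ay":0,"az":0},{"x":0.3,"y":0.13,"z":0,"ax":0,"ay":0,"az":0},{"x":0.2,"y":0.087,"z":0,"ax":0,"ay":0,"az":0},{"x":0.1,"y":0.043,"z":0,"ax":0,"ay":0,"az":0},{"x":0,"y":0,"z":0,"ax":0,"ay":0,"az":0},{"x":0,"y":0,"z":0,"ax":0,"ay":0,"az":0}]' 0
```

```text
t: 8.1
tcp_pos: [678.0, 246.9, 169.4]
orientation: [[-0.967, -0.256, -0.003], [-0.256, 0.967, -0.001], [0.003, -0.0, -1.0]]
ft_force: [-1.0, 0.3, 0.3]
opening: 0.0
finger_force: 0.0
```

```bash
python3 -m handwheel '[{"x":0,"y":0,"z":-0.25,"ax":0,"ay":0,"az":0},{"x":0,"y":0,"z":-0.25,"ax":0,"ay":0,"az":0},{"x":0,"y":0,"z":-0.12,"ax":0,"ay":0,"az":0},{"x":-0.08,"y":-0.0216,"z":0,"ax":0,"ay":0,"az":0},{"x":-0.08,"y":-0.0216,"z":0,"ax":0,"ay":0,"az":0},{"x":-0.08,"y":-0.0216,"z":0,"ax":0,"ay":0,"az":0},{"x":-0.08,"y":-0.0216,"z":0,"ax":0,"ay":0,"az":0},{"x":-0.08,"y":-0.0216,"z":0,"ax":0,"ay":0,"az":0},{"x":-0.08,"y":-0.0216,"z":0,"ax":0,"ay":0,"az":0}]' && python3 -m handwheel '[{"x":-0.08,"y":-0.0216,"z":0,"ax":0,"ay":0,"az":0},{"x":-0.08,"y":-0.0216,"z":0,"ax":0,"ay":0,"az":0},{"x":-0.08,"y":-0.0216,"z":0,"ax":0,"ay":0,"az":0},{"x":-0.08,"y":-0.0216,"z":0,"ax":0,"ay":0,"az":0},{"x":-0.08,"y":-0.0216,"z":0,"ax":0,"ay":0,"az":0},{"x":0,"y":0,"z":0,"ax":0,"ay":0,"az":0}]'; python3 -c "
from h import *
c=ctrl.read_camera('side');cv2.imwrite('pics/s3.png',cv2.resize(c['color'][170:370,230:460],None,fx=3,fy=3))"
```

```text
t: 9.0
tcp_pos: [621.5, 231.6, 98.0]
orientation: [[-0.967, -0.256, 0.002], [-0.256, 0.967, 0.0], [-0.002, -0.0, -1.0]]
ft_force: [2.4, 0.5, 1.1]
opening: 0.003
finger_force: 0.9
t: 9.6
tcp_pos: [572.3, 218.4, 97.6]
orientation: [[-0.967, -0.256, -0.0], [-0.256, 0.967, -0.0], [0.0, -0.0, -1.0]]
ft_force: [0.3, 0.1, 0.1]
opening: -0.004
finger_force: 0.0
```

View pics/s3.png

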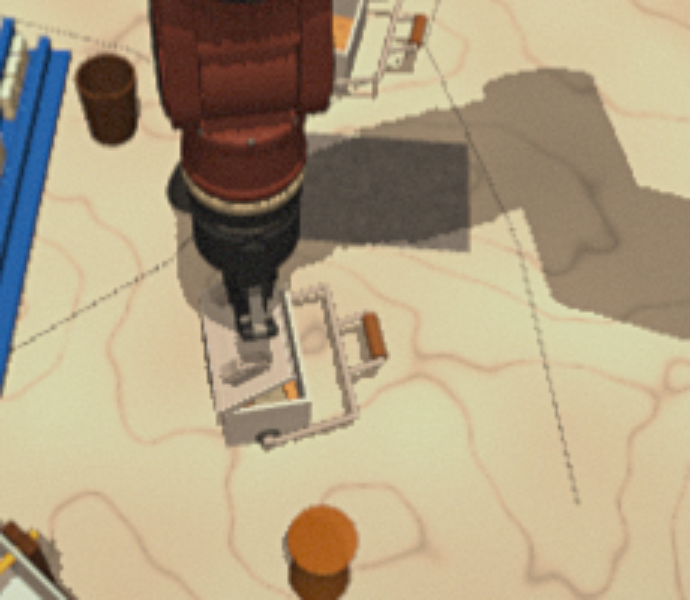

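The lid is almost down (its free edge is near crop (290,380)). I'll finish pressing it shut.

```bash
python3 -m handwheel '[{"x":-0.097,"y":-0.026,"z":-0.08,"ax":0,"ay":0,"az":0},{"x":-0.04,"y":-0.011,"z":-0.08,"ax":0,"ay":0,"az":0},{"x":0,"y":0,"z":-0.06,"ax":0,"ay":0,"az":0},{"x":0,"y":0,"z":-0.03,"ax":0,"ay":0,"az":0},{"x":0,"y":0,"z":0,"ax":0,"ay":0,"az":0}]'
```

```text
t: 10.15
tcp_pos: [556.3, 214.1, 67.8]
orientation: [[-0.967, -0.256, -0.001], [-0.256, 0.967, -0.001], [0.002, -0.0, -1.0]]
ft_force: [-9.5, -2.3, 18.8]
opening: -0.006
finger_force: 9.6
```

The lid is shut: 19 N at z 67.8 mm, against a plate top of 68. Now I'll go in front of the sleeve and push it up and over from the front.

```bash
python3 -m handwheel '[{"x":0,"y":0,"z":0.12,"ax":0,"ay":0,"az":0},{"x":0,"y":0,"z":0.15,"ax":0,"ay":0,"az":0},{"x":-0.25,"y":-0.067,"z":0,"ax":0,"ay":0,"az":0},{"x":-0.25,"y":-0.067,"z":0,"ax":0,"ay":0,"az":0},{"x":-0.25,"y":-0.067,"z":0,"ax":0,"ay":0,"az":0},{"x":-0.25,"y":-0.067,"z":0,"ax":0,"ay":0,"az":0},{"x":0,"y":0,"z":0,"ax":0,"ay":0,"az":0},{"x":0,"y":0,"z":-0.27,"ax":0,"ay":0,"az":0},{"x":0,"y":0,"z":-0.27,"ax":0,"ay":0,"az":0},{"x":0,"y":0,"z":0,"ax":0,"ay":0,"az":0}]'
python3 - <<'E'
from h import *
c=ctrl.read_camera('top');cv2.imwrite('pics/t4.png',cv2.resize(c['color'][150:290,170:340],None,fx=4,fy=4))
E
```

```text
t: 11.15
tcp_pos: [435.2, 181.6, 31.6]
orientation: [[-0.967, -0.256, -0.005], [-0.256, 0.967, -0.001], [0.005, 0.0, -1.0]]
ft_force: [-1.1, -0.7, 0.7]
opening: -0.001
finger_force: 0.0
```

View pics/t4.png

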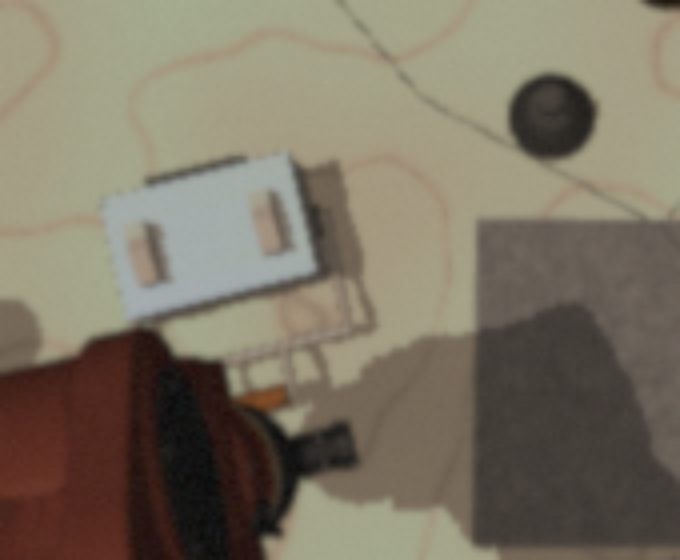

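The lid is closed flat, and the fingers are in front of the sleeve (crop (262,398)). Now I'll push the bail along its arc.

```bash
python3 -m handwheel '[{"x":0.08,"y":0.0216,"z":0.005,"ax":0,"ay":0,"az":0},{"x":0.08,"y":0.0216,"z":0.005,"ax":0,"ay":0,"az":0},{"x":0.051,"y":0.0137,"z":0.089,"ax":0,"ay":0,"az":0},{"x":0.051,"y":0.0137,"z":0.089,"ax":0,"ay":0,"az":0},{"x":0.051,"y":0.0137,"z":0.089,"ax":0,"ay":0,"az":0},{"x":0.062,"y":0.0166,"z":0.056,"ax":0,"ay":0,"az":0},{"x":0.062,"y":0.0166,"z":0.056,"ax":0,"ay":0,"az":0},{"x":0.062,"y":0.0166,"z":0.056,"ax":0,"ay":0,"az":0},{"x":0.078,"y":0.021,"z":0.036,"ax":0,"ay":0,"az":0},{"x":0.078,"y":0.021,"z":0.036,"ax":0,"ay":0,"az":0},{"x":0.078,"y":0.021,"z":0.036,"ax":0,"ay":0,"az":0},{"x":0,"y":0,"z":0,"ax":0,"ay":0,"az":0}]'
python3 - <<'E'
from h import *
c=ctrl.read_camera('side');cv2.imwrite('pics/s5.png',cv2.resize(c['color'][170:370,230:460],None,fx=3,fy=3))
E
```

```text
t: 12.4
tcp_pos: [527.0, 206.2, 101.6]
orientation: [[-0.967, -0.256, 0.002], [-0.256, 0.967, 0.001], [-0.002, -0.0, -1.0]]
ft_force: [-0.1, 0.2, -0.8]
opening: -0.0
finger_force: 0.0
```

View pics/s5.png

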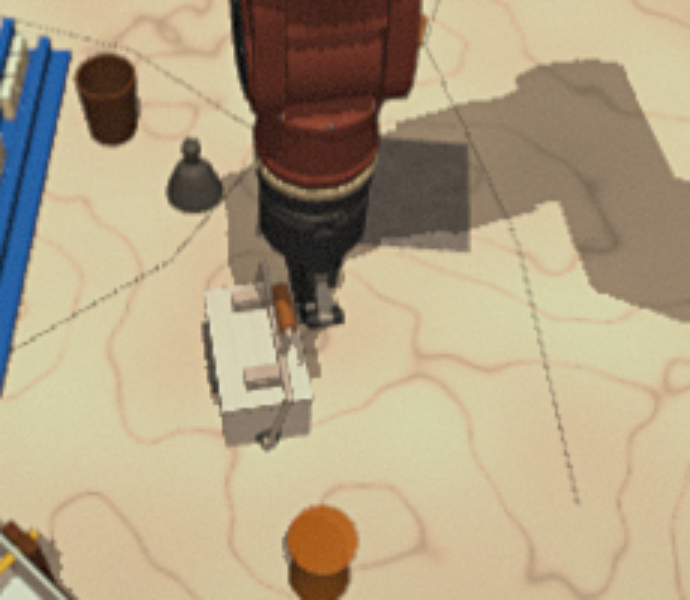

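The bail is raised, with the sleeve just ahead of the fingers at crop (284,308). I'll push it past centre.

```bash
python3 -m handwheel '[{"x":0.05,"y":0.0134,"z":0.005,"ax":0,"ay":0,"az":0},{"x":0.05,"y":0.0134,"z":0.005,"ax":0,"ay":0,"az":0},{"x":0.05,"y":0.0134,"z":0,"ax":0,"ay":0,"az":0},{"x":0.05,"y":0.0134,"z":0,"ax":0,"ay":0,"az":0},{"x":0.04,"y":0.0107,"z":0,"ax":0,"ay":0,"az":0},{"x":0.04,"y":0.0107,"z":0,"ax":0,"ay":0,"az":0},{"x":0,"y":0,"z":0,"ax":0,"ay":0,"az":0}]' && python3 -m handwheel '[{"x":0.024,"y":0.0064,"z":0,"ax":0,"ay":0,"az":0},{"x":0,"y":0,"z":0,"ax":0,"ay":0,"az":0},{"x":0,"y":0,"z":0,"ax":0,"ay":0,"az":0}]'
```

```text
t: 13.15
tcp_pos: [559.5, 215.0, 102.0]
orientation: [[-0.967, -0.256, 0.001], [-0.256, 0.967, 0.0], [-0.001, 0.0, -1.0]]
ft_force: [0.1, -0.9, 0.0]
opening: 0.002
finger_force: 0.1
t: 13.45
tcp_pos: [561.7, 215.6, 102.2]
orientation: [[-0.967, -0.256, 0.0], [-0.256, 0.967, 0.0], [-0.0, 0.0, -1.0]]
ft_force: [-2.3, 0.2, 0.1]
opening: -0.0
finger_force: 0.8
```

```bash
python3 -m handwheel '[{"x":-0.15,"y":-0.04,"z":0,"ax":0,"ay":0,"az":0},{"x":-0.3,"y":-0.08,"z":0.1,"ax":0,"ay":0,"az":0},{"x":-0.35,"y":-0.09,"z":0.3,"ax":0,"ay":0,"az":0},{"x":-0.35,"y":-0.3,"z":0.3,"ax":0,"ay":0,"az":0},{"x":-0.1,"y":-0.4,"z":0.2,"ax":0,"ay":0,"az":0},{"x":0,"y":-0.4,"z":0,"ax":0,"ay":0,"az":0},{"x":0,"y":-0.4,"z":0,"ax":0,"ay":0,"az":0},{"x":0,"y":0,"z":0,"ax":0,"ay":0,"az":0},{"x":0,"y":0,"z":0,"ax":0,"ay":0,"az":0}]'
python3 - <<'E'
from h import *
c=ctrl.read_camera('side');a=cv2.resize(c['color'][130:370,230:460],None,fx=2.4,fy=2.4)
c=ctrl.read_camera('top');W=pts(c);hsv=cv2.cvtColor(c['color'],cv2.COLOR_BGR2HSV)
m=(hsv[...,0]<14)&(hsv[...,1]>120)&(W[...,2]>90);m[:180]=0;m[270:]=0;m[:,:195]=0;m[:,265:]=0
P=W[m];d=P-[567.3,217.3,0];print(m.sum(),"sleeve tin x",np.median(d[:,0]*.966+d[:,1]*.259),"z",np.median(P[:,2]),np.nanmax(P[:,2]))
cv2.imwrite('pics/s6.png',a)
E
```

```text
t: 14.35
tcp_pos: [428.1, 23.5, 195.6]
orientation: [[-0.967, -0.253, 0.002], [-0.253, 0.967, -0.0], [-0.002, -0.001, -1.0]]
ft_force: [0.0, 0.5, 0.5]
opening: -0.006
finger_force: 0.0
692 sleeve tin x -131.926974375832 z 671.5978521226027 683.2269217393678
```

View pics/s6.png

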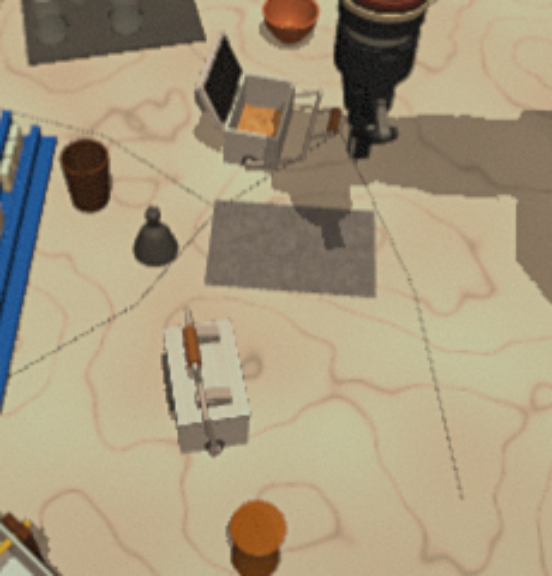

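The lid is shut and the bail is over it (sleeve at crop (191,345)). The other tin is still open and everything else is standing. The arm blocked the top-view measurement, so I'll check the bail angle from the side camera.

Run:
```python
from h import *
c=ctrl.read_camera('side');W=pts(c);hsv=cv2.cvtColor(c['color'],cv2.COLOR_BGR2HSV)
d=W-[567.3,217.3,0];x=d[...,0]*.966+d[...,1]*.259;y=-d[...,0]*.259+d[...,1]*.966
m=(abs(x)<40)&(abs(y)<40)&(W[...,2]>100)&(hsv[...,0]<16)&(hsv[...,1]>120)
print(m.sum(),np.median(x[m]),np.median(y[m]),np.median(W[...,2][m]))
```

```text
81 12.372771201480862 0.860895070121678 124.32789429583805
```

Run:
```python
from h import *
c=ctrl.read_camera('side');W=pts(c);hsv=cv2.cvtColor(c['color'],cv2.COLOR_BGR2HSV)
d=W-[567.3,217.3,0];x=d[...,0]*.966+d[...,1]*.259;y=-d[...,0]*.259+d[...,1]*.966;z=W[...,2]
lid=(abs(z-68)<4)&(abs(x)<60)&(abs(y)<65)
r=cv2.minAreaRect(np.stack([x[lid],y[lid]],1).astype(np.float32));print("lid",r,np.median(z[lid]))
rg=(abs(abs(y)-36)<5)&(z>80)&(z<92)&(abs(x)<30);print("ridge",np.percentile(x[rg],[2,98]),np.percentile(z[rg],[5,95]))
m=(abs(x)<40)&(abs(y)<18)&(z>112)
print("sleeve x pct",np.percentile(x[m],[5,50,95]))
```

```text
lid ((1.8684501647949219, -0.06315231323242188), (127.24046325683594, 77.8293685913086), 89.87297058105469) 68.57397478592432
ridge [-20.41933477  13.0148075 ] [80.85517842 89.59780277]
sleeve x pct [ 5.82310848 12.04788445 18.07278707]
```

The sleeve is at about 12–14 mm (clamped is 15.6 mm), past the 8.3 mm snap point. There is plenty of time, so I'll nudge it once more towards the stop to be sure.

```bash
python3 -m handwheel '[{"x":0,"y":0.4,"z":0,"ax":0,"ay":0,"az":0},{"x":0,"y":0.4,"z":0,"ax":0,"ay":0,"az":0},{"x":0.1,"y":0.4,"z":-0.2,"ax":0,"ay":0,"az":0},{"x":0.35,"y":0.3,"z":-0.3,"ax":0,"ay":0,"az":0},{"x":0.35,"y":0.09,"z":-0.3,"ax":0,"ay":0,"az":0},{"x":0.3,"y":0.08,"z":-0.1,"ax":0,"ay":0,"az":0},{"x":0,"y":0,"z":0,"ax":0,"ay":0,"az":0},{"x":0.07,"y":0.019,"z":0,"ax":0,"ay":0,"az":0},{"x":0.07,"y":0.019,"z":0,"ax":0,"ay":0,"az":0},{"x":0,"y":0,"z":0,"ax":0,"ay":0,"az":0},{"x":0,"y":0,"z":0,"ax":0,"ay":0,"az":0}]' && python3 -m handwheel '[{"x":0.017,"y":0.004,"z":0,"ax":0,"ay":0,"az":0},{"x":0,"y":0,"z":0,"ax":0,"ay":0,"az":0},{"x":0,"y":0,"z":0,"ax":0,"ay":0,"az":0}]' && python3 -m handwheel '[{"x":0.017,"y":0.004,"z":0,"ax":0,"ay":0,"az":0},{"x":0,"y":0,"z":0,"ax":0,"ay":0,"az":0},{"x":0,"y":0,"z":0,"ax":0,"ay":0,"az":0}]'
```

```text
t: 15.65
tcp_pos: [560.3, 215.5, 102.7]
orientation: [[-0.967, -0.256, 0.001], [-0.256, 0.967, 0.0], [-0.001, -0.0, -1.0]]
ft_force: [0.7, -0.2, -0.5]
opening: -0.005
finger_force: 0.0
t: 15.95
tcp_pos: [562.1, 215.7, 102.2]
orientation: [[-0.967, -0.256, -0.0], [-0.256, 0.967, 0.0], [0.0, 0.0, -1.0]]
ft_force: [-1.9, 0.7, 0.1]
opening: 0.001
finger_force: 0.5
t: 16.25
tcp_pos: [563.8, 216.1, 101.8]
orientation: [[-0.967, -0.256, -0.001], [-0.256, 0.967, -0.0], [0.001, 0.0, -1.0]]
ft_force: [-3.1, 0.8, 0.0]
opening: -0.0
finger_force: 2.3
```

```bash
python3 -m handwheel '[{"x":0.017,"y":0.004,"z":0,"ax":0,"ay":0,"az":0},{"x":0,"y":0,"z":0,"ax":0,"ay":0,"az":0},{"x":0,"y":0,"z":0,"ax":0,"ay":0,"az":0}]' && python3 -m handwheel '[{"x":0.017,"y":0.004,"z":0,"ax":0,"ay":0,"az":0},{"x":0,"y":0,"z":0,"ax":0,"ay":0,"az":0},{"x":0,"y":0,"z":0,"ax":0,"ay":0,"az":0}]'
```

```text
t: 16.55
tcp_pos: [565.4, 216.6, 101.6]
orientation: [[-0.967, -0.256, -0.002], [-0.256, 0.967, -0.0], [0.002, 0.0, -1.0]]
ft_force: [-5.9, -0.9, 0.4]
opening: -0.002
finger_force: 2.9
t: 16.85
tcp_pos: [566.1, 216.7, 101.1]
orientation: [[-0.967, -0.256, -0.005], [-0.256, 0.967, -0.001], [0.005, 0.0, -1.0]]
ft_force: [-9.6, -2.2, 0.2]
opening: -0.002
finger_force: 4.8
```

The force now climbs steadily to 10 N, so the bail is against its stop. I'll retreat clear, check, and hand in.

```bash
python3 -m handwheel '[{"x":-0.1,"y":-0.027,"z":0,"ax":0,"ay":0,"az":0},{"x":-0.2,"y":-0.05,"z":0,"ax":0,"ay":0,"az":0},{"x":-0.3,"y":-0.08,"z":0.1,"ax":0,"ay":0,"az":0},{"x":-0.35,"y":-0.09,"z":0.3,"ax":0,"ay":0,"az":0},{"x":-0.3,"y":-0.3,"z":0.3,"ax":0,"ay":0,"az":0},{"x":-0.1,"y":-0.4,"z":0.2,"ax":0,"ay":0,"az":0},{"x":0,"y":-0.4,"z":0,"ax":0,"ay":0,"az":0},{"x":0,"y":-0.4,"z":0,"ax":0,"ay":0,"az":0},{"x":0,"y":0,"z":0,"ax":0,"ay":0,"az":0},{"x":0,"y":0,"z":0,"ax":0,"ay":0,"az":0}]'
python3 - <<'E'
from h import *
c=ctrl.read_camera('side');W=pts(c)
d=W-[567.3,217.3,0];x=d[...,0]*.966+d[...,1]*.259;y=-d[...,0]*.259+d[...,1]*.966;z=W[...,2]
m=(abs(x)<40)&(abs(y)<18)&(z>112);sx=np.median(x[m]);print("sleeve x",sx)
if sx>9.5: print(ctrl.hand_in())
E
```

```text
t: 17.85
tcp_pos: [420.3, 19.1, 197.2]
orientation: [[-0.967, -0.253, 0.002], [-0.253, 0.967, -0.0], [-0.002, -0.001, -1.0]]
ft_force: [-0.4, 0.0, 0.6]
opening: 0.004
finger_force: 0.0
sleeve x 15.204021578613375
the job is handed in; nothing more can be done
None
```

The job is handed in at about 18 s: the loose joker is in the left tin with the kept one, its lid is shut, and its bail is clamped at the stop (sleeve at 15.2 mm, 15.6 expected). In the last picture the right tin was still open with its bail down, and the bell, glass, bowl and cup were standing; I did not check the counter again after the first view, but the arm never went near that tin.

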